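Stop the stirrer and vent the ferment jar

ROBOT

A 6-joint arm with a two-finger parallel gripper is mounted at the origin on the work surface. World frame = base frame: x ahead of the robot, y to its left, z up, the work surface at z = 0. Lengths are in m, angles in degrees, forces in N, time in s.
With the tool pointing down it reaches from about 0.4 to 0.825 m from the base axis. Payload 7 kg.
Tool frame: the origin (TCP) lies on the centre line of the jaws, within the pads' length; the fingertips stand 22 mm ahead of it and the grasp point (between the pads) lies 3 mm ahead of it (ctrl.finger_overhang is the distance from the TCP to the fingertips, in m); z points along the fingers, y is the line along which they close (so a half turn about z gives the same grasp; the last joint's range is limited). The gripper opens to 88 mm and grips with 3 to 60 N. Pads are 19 mm wide; open, the fingers measure 130 mm over their backs; the gripper's body (78 mm by 193 mm) begins 47 mm behind the grasp point.
Start: joints at [91.965, 20.546, 0.682, 0, -70.136, -16.507], TCP at [0.169, 0.653, 0.249] pointing down, gripper open.
Joint ranges: [-176.03, 176.03], [-82.01, 121.73], [-58.28, 71.71], [-173.87, 95.51], [-174.79, -0.11], [-173.66, 173.66]. Speed limits (degrees/s): [136.94, 136.94, 172.46, 180, 180, 180].

INTERFACE

Orientations are given as [roll, pitch, yaw] about the fixed x, y, z axes, in that order (R = Rz(yaw) Ry(pitch) Rx(roll)).
In Python, from plant import ctrl gives the robot as it stands. The module is installed in compiled form; this text tells all that it offers.
- The arm moves only by the shell command python3 -m creep 'ROWS'. ROWS is JSON, a list of rows, each an object with "grip": the closure, from 0 (fully open) to 1 (shut); "delta_pos": the shift along the tool's x, y, z scaled (see below), a list of three; "rotation": the turn, a rotation vector about the tool's x, y, z scaled (see below), a list of three. A call has 1 to 5 rows; each row is the pose to reach, as a shift and turn from the pose commanded when the call began, along the tool's axes at that moment; what a row does not reach only later rows make up. The controller multiplies each number of a shift by 10 cm and each number of a turn by pi/2 rad. A row lasts 1/10 s, in which the tool goes at most 50 mm and 8.59 degrees, less where a joint would pass 70% of its speed; a pose out of reach is approached as far as the arm can. A call with a number of a shift or a turn outside -1 to 1 is refused whole. A call with a gripper value outside its range is refused whole. The fingers move at their own pace and stop on an object; the grip force is fixed at half the most. Time passes only in rows, so rows that repeat a pose let the fingers close. It gives the time, the measured TCP pose, the force, the opening and the grip force at its end, in the units of the state.
- ctrl.get_obs(): the state, without advancing time (a new reading comes with each control period).
- ctrl.snapshot(name): name is "scene" or "top"; returns a dict with "color" (384x512x3 uint8, red, green, blue), "intrinsics" (3x3 intrinsics, pixels), "R" (3x3) and "t" (3): a world point X has camera coordinates R X + t. Camera axes: x right, y down, z forward; pixel columns grow to the right and rows downward; lengths in m; the calibration is good to about 2 mm. A picture is of the moment at which its call begins. There is no depth.
- ctrl.close_job(): hands the job in; it is judged then, once.
The state is a dict: "clock": time; "joint_pos": joint angles; "qvel": joint speeds; "tau": joint torques, N m; "tool_pos": TCP position; "orientation": TCP orientation; "force": force on the tool from outside, world axes, zero at the start; "moment": the same for the moment, N m; "opening": finger opening in m; "gripper_force": force on a finger pad.
Only numpy, scipy, OpenCV 4.12 (cv2) and the standard library are available. Lean on these libraries where they do the work, as an engineer would, in place of code of your own. Each camera call takes 0.05 s, during which the arm holds its last target. There are 200 camera calls.

TASK

Stop the stirrer by pressing its red button fully down (it stays down); then, using closed fingertips and only a gentle push, press the white vent button on the lid of the amber jar on its plate fully down, hold it for about a second, let it spring back up and withdraw. Grasp and lift nothing, keep the amber jar where it stands, and leave the blue button, the speed knob, the other jars' vents and everything else on the bench alone.

Things in the scene. Friction and masses are not known exactly. Their poses are not given: they have to be found in the camera images.
- stirrer: fixed lab stirrer, on the left or right half of the bench: white case 230 (x) by 170 mm (y), 65 high; origin under its centre; x points from the blue control strip to the round grey plate (120 mm across, centre at x = 50 mm, top at 72 mm). On the strip, at x = -88 mm: red stop button at y = 56 mm, white speed knob (30 across, 18 high) at y = 0, blue start button at y = -56 mm
- plate (a point): centre of the top of the stirrer's round plate, on which the amber jar stands
- stop_top (a point): centre of the top of the red stop button: a round button 24 mm across standing 10 mm proud of its black collar (30 mm across), 79 mm above the bench when up; pressed straight down, it moves with the button
- stop (a joint): travel of the red stop button, 0 = up (running) to 0.005 m = fully down (stopped); slides down against about 2.5 N and stays where it is left
- start_top (a point): centre of the top of the blue start button, same size and behaviour as the red one; leave it alone
- start (a joint): travel of the blue start button, 0 = up to 0.005 m = fully down; stays where it is left
- speed (a joint): turn of the white speed knob, 0 at the start, rad; leave it alone
- amber: loose jar with orange-amber contents, about 0.55 kg, standing near the middle of the stirrer's plate; a glass jar 72 mm across with a brass-rimmed lid whose disc has the contents' colour, lid top 116 mm above its origin (centre of its underside, z up); in the middle of the lid a white vent button 24 mm across on a black collar (32 mm across, 4 mm high), button top 130 mm above the origin
- amber_vent_top (a point): centre of the top of the amber jar's vent button, about 202 mm above the bench when up; moves with the button
- amber_vent (a joint): travel of the amber jar's vent button, 0 = up (closed) to 0.005 m = fully down (venting); springs back up by itself; about 2 N starts it, 4.5 N holds it fully down
- green: loose jar with olive-green contents, about 0.55 kg, in the low grey tray (310 x 130 mm, floor 5 mm thick, rim 18 mm high); otherwise the same as the amber jar; leave it alone
- green_vent (a joint): travel of the green jar's vent button, 0 = up to 0.005 m = down; same spring; leave it alone
- cream: loose jar with cream-white contents, about 0.55 kg, in the low grey tray (310 x 130 mm, floor 5 mm thick, rim 18 mm high); otherwise the same as the amber jar; leave it alone
- cream_vent (a joint): travel of the cream jar's vent button, 0 = up to 0.005 m = down; same spring; leave it alone
- black: loose jar with black contents, about 0.55 kg, in the low grey tray (310 x 130 mm, floor 5 mm thick, rim 18 mm high); otherwise the same as the amber jar; leave it alone
- black_vent (a joint): travel of the black jar's vent button, 0 = up to 0.005 m = down; same spring; leave it alone
- jug: loose dark blue jug with a red cap, 85 x 115 mm, 193 mm high, origin under its centre; bystander
- spray: loose white spray bottle with green trigger, 72 mm across, 220 mm high, origin under its centre; bystander
- scoop: loose black plastic spoon, 180 mm long along its x, lying on the bench; bystander
- tub: loose small open black tub, 80 mm across, 45 mm high, origin under its centre; bystander
Not all that is in view belongs to the job. Leave any pink look-alike of the amber alone.

How it is judged:
By the outcome, as a careful person would: the job done as asked, in the order asked, and still so for the second after the job is handed in, with the robot touching nothing.
It also fails if it takes over 45 s, if anything falls off the work surface, if the arm or the gripper's body presses on something with over 40 N, if the wrist force passes 120 N, or if a joint passes its speed limit or range.

## Working session

There is one attempt and no reset: what is moved stays moved. The work goes in short steps, Python scripts to look and compute and a shell command to move; the robot and the scene stay as the last step left them, time stands still between calls to the robot, and variables do not carry over. Pictures are saved under pics/ and viewed, at most 10 in all, crops included, and the job is handed in when it is done.

```bash
mkdir -p pics; python3 - <<'E'
from plant import ctrl
import cv2,pickle
d={}
for n in("scene","top"):
    s=ctrl.snapshot(n);d[n]=s
    cv2.imwrite(f"pics/{n}0.png",s["color"][...,::-1])
    print(n,s["intrinsics"],s["R"],s["t"])
pickle.dump(d,open("s0.pkl","wb"))
o=ctrl.get_obs();print(o["clock"],o["tool_pos"],o["orientation"],o["force"],ctrl.finger_overhang)
E
```

```text
scene [[377.94305956   0.         252.44796905]
 [  0.         377.94305956 199.74614391]
 [  0.           0.           1.        ]] [[-0.40117569  0.91592755  0.01160975]
 [ 0.76644817  0.34259052 -0.54331293]
 [-0.50161267 -0.20906567 -0.83944998]] [ 0.27310474 -0.39064254  1.43122475]
top [[350.56402813   0.         253.39703136]
 [  0.         350.56402813 183.98384008]
 [  0.           0.           1.        ]] [[-0.02366735 -0.9990074  -0.03773684]
 [-0.99123665  0.02835684 -0.12901855]
 [ 0.12996059  0.03435261 -0.99092388]] [0.02416858 0.62686498 1.21293844]
0.1 [0.16942516 0.65297846 0.24771828] [ 1.79915399e+02 -8.08068933e-03 -1.45485057e+01] [-0.85515924 -0.71562664  1.09784539] 0.022
```

View pics/scene0.png

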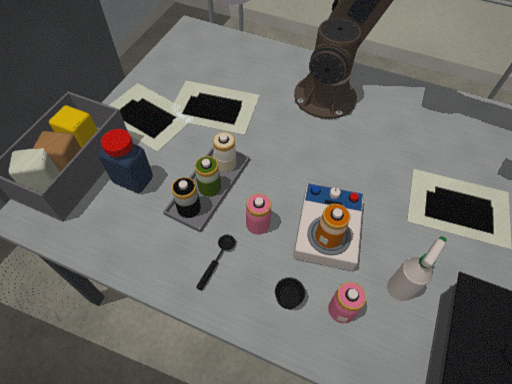

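View pics/top0.png

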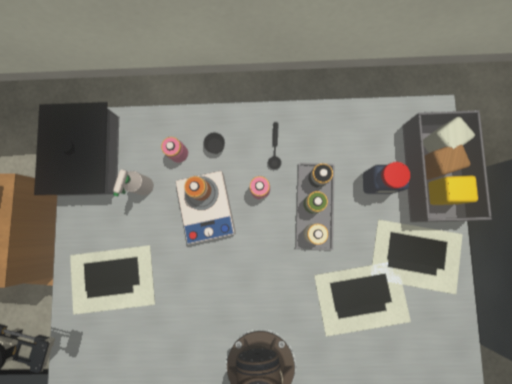

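The amber jar stands on the stirrer plate: scene (335,225), vent at about (336,212), and top (195,187). The look-alikes are the pink jars at scene (259,212) and (347,302). The amber one fits because its contents are orange and it stands on the plate. The red button is at scene (354,197) and top (193,235), with the blue one at scene (315,190).

```bash
cat > h.py <<'E'
import numpy as np,cv2
def ray(s,uv):
    d=np.linalg.inv(s["intrinsics"])@[uv[0],uv[1],1]
    return -s["R"].T@s["t"], s["R"].T@d
def plane(s,uv,z):
    c,d=ray(s,uv); return c+d*(z-c[2])/d[2]
def tri(a,ua,b,ub):
    A=[];r=[]
    for s,u in((a,ua),(b,ub)):
        c,d=ray(s,u);d/=np.linalg.norm(d);P=np.eye(3)-np.outer(d,d);A.append(P);r.append(P@c)
    return np.linalg.lstsq(np.vstack(A),np.hstack(r),rcond=None)[0]
def proj(s,X):
    p=s["intrinsics"]@(s["R"]@X+s["t"]);return p[:2]/p[2]
def blob(s,box,kind):
    x0,y0,x1,y1=box
    h=cv2.cvtColor(s["color"],cv2.COLOR_RGB2HSV)[y0:y1,x0:x1].astype(int);H,S,V=h[...,0],h[...,1],h[...,2]
    m={"red":((H<8)|(H>172))&(S>150)&(V>90),"white":(S<50)&(V>150),"blue":(H>95)&(H<125)&(S>120),"amber":(H>5)&(H<22)&(S>140)&(V>60)}[kind]
    n,l,st,c=cv2.connectedComponentsWithStats(m.astype(np.uint8))
    return [(st[i,4],(c[i]+[x0,y0]).round(2)) for i in range(1,n) if st[i,4]>4]
E
python3 - <<'E'
import pickle;from h import *
d=pickle.load(open("s0.pkl","rb"));a,b=d["scene"],d["top"]
for nm,s,rb,wb in(("scene",a,(344,188,366,206),(326,204,347,220)),("top",b,(183,226,202,244),(187,179,202,194))):
    print(nm,"red",blob(s,rb,"red"),"white",blob(s,wb,"white"))
    for z,(k,bx) in((.079,("red",rb)),(.202,("white",wb))):
        for n,u in blob(s,bx,k): print(k,n,plane(s,u,z).round(4))
c1=cv2.resize(a["color"][170:275,285:375],None,fx=5,fy=5,interpolation=2)[...,::-1]
c2=cv2.resize(b["color"][160:250,165:245],None,fx=5,fy=5,interpolation=2)[...,::-1]
o=np.zeros((525,800,3),np.uint8);o[:525,:400]=c1[:,:400];o[:450,400:]=c2
cv2.imwrite("pics/crop1.png",o)
E
```

```text
scene red [(np.int32(55), array([353.82, 196.44]))] white [(np.int32(59), array([337.14, 212.14]))]
red 55 [0.4551 0.2196 0.079 ]
white 59 [0.6073 0.1897 0.202 ]
top red [(np.int32(26), array([192.5, 235. ]))] white [(np.int32(49), array([193.47, 185.43]))]
red 26 [0.4521 0.2193 0.079 ]
white 49 [0.607  0.1901 0.202 ]
```

View pics/crop1.png

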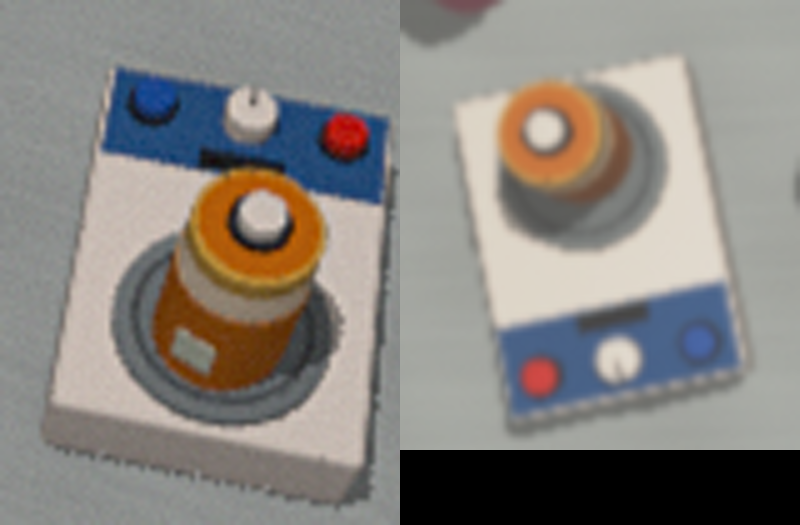

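The crop shows the orange lid disc and the jar standing on the grey plate, so it is the amber one. Red button, knob and blue button lie along the strip. I'll close the fingers, start toward the red button, and check the stirrer geometry.

```bash
python3 -m creep '[{"grip":1,"delta_pos":[0.3,0.27,-0.2],"rotation":[0,0,0]},{"grip":1,"delta_pos":[0.6,0.55,-0.2],"rotation":[0,0,0]},{"grip":1,"delta_pos":[0.95,0.87,-0.2],"rotation":[0,0,0]},{"grip":1,"delta_pos":[0.95,0.87,-0.2],"rotation":[0,0,0]}]'
python3 - <<'E'
import pickle;from h import *
d=pickle.load(open("s0.pkl","rb"));a,b=d["scene"],d["top"]
# blue strip: top-view corners via minAreaRect at z=.065; plus grey check by projecting predicted points
h=cv2.cvtColor(b["color"],cv2.COLOR_RGB2HSV);m=cv2.inRange(h,(95,110,40),(125,255,255));m[:215]=0;m[245:]=0;m[:,:180]=0;m[:,240:]=0
pts=cv2.findNonZero(m)[:,0].astype(float)
P=np.array([plane(b,p,.065)[:2] for p in pts])
r=cv2.minAreaRect(P.astype(np.float32)*1000);print("strip rect mm",r)
box=cv2.boxPoints(r)/1000;e=[box[1]-box[0],box[2]-box[1]];l=max(e,key=np.linalg.norm);l/=np.linalg.norm(l);l*=np.sign(l[1])
X=np.array([l[1],-l[0]]);print("yaw",np.degrees(np.arctan2(X[1],X[0])))
red=np.array([.4525,.2194])
for n,(x,y,z) in dict(knob=(-88,0,83),blue=(-88,-56,79),plate=(50,0,72)).items():
    w=red+((x+88)*X+(y-56)*l)/1000;W=np.r_[w,z/1000];print(n,W.round(4),proj(a,W).round(1),proj(b,W).round(1))
for s,bx in((a,(300,180,345,205)),(b,(200,222,235,242))):print("knob",blob(s,bx,"white"))
E
```

```text
clock: 0.5
tool_pos: [0.2415, 0.5412, 0.2691]
orientation: [180.0, 0.0, -14.7]
force: [-0.8, 1.1, 0.2]
opening: 0.0613
gripper_force: 0.0
strip rect mm ((469.7874755859375, 167.4159698486328), (50.541908264160156, 151.77696228027344), 11.036734580993652)
yaw 11.036734
knob [0.4632 0.1644 0.083 ] [334.9 191.3] [208.2 231.3]
blue [0.4739 0.1095 0.079 ] [315.5 188.5] [224.4 227.8]
plate [0.5987 0.1909 0.072 ] [328.9 234.4] [201.  192.4]
knob [(np.int32(8), array([306.38, 187.5 ])), (np.int32(63), array([334.95, 191.37])), (np.int32(64), array([311.08, 202.66]))]
knob [(np.int32(29), array([232.72, 226.28])), (np.int32(66), array([208.06, 231.09])), (np.int32(46), array([229.15, 239.48]))]
```

```bash
python3 -m creep '[{"grip":1,"delta_pos":[0.3,0.27,0],"rotation":[0,0,0]},{"grip":1,"delta_pos":[0.6,0.55,0],"rotation":[0,0,0]},{"grip":1,"delta_pos":[0.95,0.86,0],"rotation":[0,0,0]},{"grip":1,"delta_pos":[0.95,0.86,0],"rotation":[0,0,0]}]'
python3 -m creep '[{"grip":1,"delta_pos":[0.3,0.27,0],"rotation":[0,0,0]},{"grip":1,"delta_pos":[0.6,0.55,0],"rotation":[0,0,0]},{"grip":1,"delta_pos":[0.95,0.86,0],"rotation":[0,0,0]},{"grip":1,"delta_pos":[0.95,0.86,0],"rotation":[0,0,0]}]'
```

```text
clock: 0.9
tool_pos: [0.3115, 0.4344, 0.2687]
orientation: [180.0, 0.0, -14.7]
force: [-0.0, 0.8, 0.2]
opening: 0.0293
gripper_force: 0.0
clock: 1.3
tool_pos: [0.3818, 0.3277, 0.2685]
orientation: [179.9, 0.0, -14.7]
force: [0.3, -0.2, -0.3]
opening: 0.001
gripper_force: 0.0
```

```bash
python3 -m creep '[{"grip":1,"delta_pos":[0.25,0.24,0],"rotation":[0,0,0]},{"grip":1,"delta_pos":[0.5,0.48,0.2],"rotation":[0,0,0]},{"grip":1,"delta_pos":[0.75,0.7,0.4],"rotation":[0,0,0]},{"grip":1,"delta_pos":[0.95,0.86,0.5],"rotation":[0,0,0]},{"grip":1,"delta_pos":[0.95,0.86,0.5],"rotation":[0,0,0]}]'
```

```text
clock: 1.8
tool_pos: [0.4509, 0.222, 0.2166]
orientation: [179.8, 0.1, -14.7]
force: [-1.0, -0.0, -0.9]
opening: 0.0003
gripper_force: 0.0
```

```bash
python3 -m creep '[{"grip":1,"delta_pos":[0.02,0.02,0.3],"rotation":[0,0,0]},{"grip":1,"delta_pos":[0.02,0.02,0.6],"rotation":[0,0,0]},{"grip":1,"delta_pos":[0.02,0.02,0.9],"rotation":[0,0,0]},{"grip":1,"delta_pos":[0.02,0.02,1.0],"rotation":[0,0,0]},{"grip":1,"delta_pos":[0.02,0.02,1.0],"rotation":[0,0,0]}]'; python3 - <<'E'
from plant import ctrl
import cv2
s=ctrl.snapshot("scene");cv2.imwrite("pics/s1.png",cv2.resize(s["color"][140:260,290:400],None,fx=5,fy=5,interpolation=2)[...,::-1])
o=ctrl.get_obs();print(o["tool_pos"],o["force"])
E
```

```text
clock: 2.3
tool_pos: [0.4515, 0.2217, 0.1176]
orientation: [179.9, 0.1, -14.5]
force: [-0.6, -0.4, 0.7]
opening: 0.0002
gripper_force: 0.0
[0.45226823 0.22222374 0.11891176] [1.15265257 0.07810267 0.90795403]
```

View pics/s1.png

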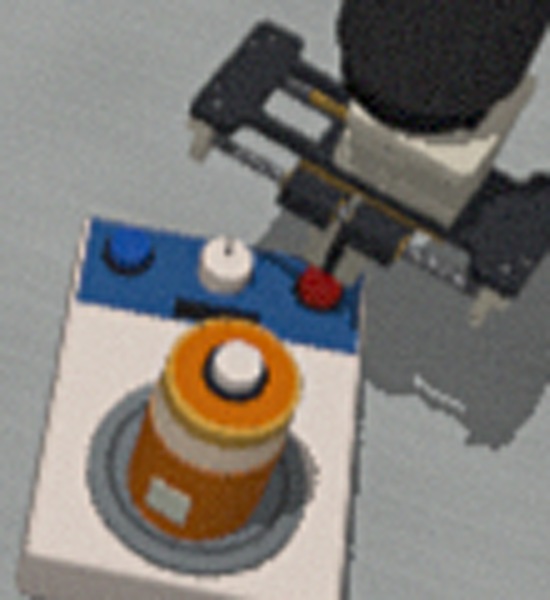

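The closed fingertips hang just above the red button, clear of the knob and jar. Now I'll press gently.

```bash
python3 -m creep '[{"grip":1,"delta_pos":[0.005,0.025,0.08],"rotation":[0,0,0]},{"grip":1,"delta_pos":[0.005,0.025,0.15],"rotation":[0,0,0]},{"grip":1,"delta_pos":[0.005,0.025,0.19],"rotation":[0,0,0]},{"grip":1,"delta_pos":[0.005,0.025,0.21],"rotation":[0,0,0]},{"grip":1,"delta_pos":[0.005,0.025,0.21],"rotation":[0,0,0]}]'
python3 -m creep '[{"grip":1,"delta_pos":[0,0,0.01],"rotation":[0,0,0]},{"grip":1,"delta_pos":[0,0,0.01],"rotation":[0,0,0]}]'
```

```text
clock: 2.85
tool_pos: [0.452, 0.219, 0.0975]
orientation: [-180.0, -0.0, -14.5]
force: [-0.1, -0.6, -0.4]
opening: 0.0009
gripper_force: 0.0
clock: 3.05
tool_pos: [0.4521, 0.219, 0.0967]
orientation: [-180.0, -0.0, -14.5]
force: [0.8, -0.3, 1.0]
opening: 0.0005
gripper_force: 0.3
```

```bash
for i in 1; do python3 -m creep '[{"grip":1,"delta_pos":[0,0,0.01],"rotation":[0,0,0]},{"grip":1,"delta_pos":[0,0,0.01],"rotation":[0,0,0]}]'; done
python3 -m creep '[{"grip":1,"delta_pos":[0,0,0.01],"rotation":[0,0,0]},{"grip":1,"delta_pos":[0,0,0.01],"rotation":[0,0,0]}]'
```

```text
clock: 3.25
tool_pos: [0.4521, 0.219, 0.0963]
orientation: [-180.0, -0.0, -14.5]
force: [-2.4, -0.9, 8.3]
opening: 0.0003
gripper_force: 4.2
clock: 3.45
tool_pos: [0.4522, 0.219, 0.0961]
orientation: [-180.0, -0.0, -14.5]
force: [-7.0, -1.8, 17.9]
opening: 0.0002
gripper_force: 9.2
```

```bash
python3 -m creep '[{"grip":1,"delta_pos":[0,0,0.01],"rotation":[0,0,0]},{"grip":1,"delta_pos":[0,0,0.01],"rotation":[0,0,0]}]'
```

```text
clock: 3.65
tool_pos: [0.4522, 0.2191, 0.096]
orientation: [-180.0, -0.1, -14.5]
force: [-9.9, -3.5, 28.6]
opening: 0.0005
gripper_force: 14.2
```

The force rises steeply with the fingertip at 74 mm, so the red button is at its stop. Withdrawing upward.

```bash
python3 -m creep '[{"grip":1,"delta_pos":[0,0,-0.1],"rotation":[0,0,0]},{"grip":1,"delta_pos":[0,0,-0.4],"rotation":[0,0,0]},{"grip":1,"delta_pos":[0,0,-0.7],"rotation":[0,0,0]},{"grip":1,"delta_pos":[0,0,-1.0],"rotation":[0,0,0]}]'
python3 -m creep '[{"grip":1,"delta_pos":[0,0,-0.3],"rotation":[0,0,0]},{"grip":1,"delta_pos":[0,0,-0.6],"rotation":[0,0,0]},{"grip":1,"delta_pos":[0,0,-0.8],"rotation":[0,0,0]},{"grip":1,"delta_pos":[0,0,-0.8],"rotation":[0,0,0]}]'
python3 - <<'E'
from plant import ctrl
from h import *
import pickle
a,b=ctrl.snapshot("scene"),ctrl.snapshot("top")
pickle.dump((a,b),open("s1.pkl","wb"))
for s,rb,wb in((a,(344,188,366,206),(326,204,347,220)),(b,(183,226,202,244),(187,179,202,194))):
    for k,bx,z in(("red",rb,.074),("white",wb,.202)):
        for n,u in blob(s,bx,k): print(k,n,u,plane(s,u,z).round(4))
o=ctrl.get_obs();print(o["clock"],o["tool_pos"],o["force"])
E
```

```text
clock: 4.05
tool_pos: [0.4518, 0.2188, 0.1947]
orientation: [180.0, 0.0, -14.5]
force: [0.8, 0.9, -0.8]
opening: 0.0007
gripper_force: 0.0
clock: 4.45
tool_pos: [0.4532, 0.2198, 0.2768]
orientation: [-179.7, -0.2, -14.5]
force: [-0.3, 0.6, 0.3]
opening: 0.0002
gripper_force: 0.0
red 48 [353.5 197. ] [0.4537 0.2194 0.074 ]
white 63 [337.02 212.33] [0.608  0.1896 0.202 ]
red 13 [192. 236.] [0.4487 0.2221 0.074 ]
white 51 [193.57 185.53] [0.6067 0.1898 0.202 ]
4.55 [0.45184962 0.21901076 0.27362767] [ 0.35468608 -0.97325988 -1.143489  ]
```

```bash
python3 -m creep '[{"grip":1,"delta_pos":[0.25,-0.02,0],"rotation":[0,0,0]},{"grip":1,"delta_pos":[0.55,-0.04,0],"rotation":[0,0,0]},{"grip":1,"delta_pos":[0.8,-0.05,0],"rotation":[0,0,0]},{"grip":1,"delta_pos":[0.8,-0.05,0],"rotation":[0,0,0]}]'
python3 -m creep '[{"grip":1,"delta_pos":[0.25,-0.02,0],"rotation":[0,0,0]},{"grip":1,"delta_pos":[0.55,-0.04,0],"rotation":[0,0,0]},{"grip":1,"delta_pos":[0.77,-0.06,0.2],"rotation":[0,0,0]},{"grip":1,"delta_pos":[0.77,-0.06,0.3],"rotation":[0,0,0]},{"grip":1,"delta_pos":[0.77,-0.06,0.3],"rotation":[0,0,0]}]'
python3 - <<'E'
from plant import ctrl
import cv2
s=ctrl.snapshot("scene");cv2.imwrite("pics/s2.png",cv2.resize(s["color"][140:260,290:400],None,fx=5,fy=5,interpolation=2)[...,::-1])
o=ctrl.get_obs();print(o["clock"],o["tool_pos"],o["orientation"],o["force"])
E
```

```text
clock: 4.95
tool_pos: [0.5322, 0.2029, 0.2712]
orientation: [179.8, 0.1, -14.6]
force: [-1.3, -1.3, 0.0]
opening: 0.0006
gripper_force: 0.0
clock: 5.45
tool_pos: [0.6052, 0.1895, 0.2401]
orientation: [179.8, 0.3, -14.6]
force: [-0.5, 0.1, 0.6]
opening: 0.0003
gripper_force: 0.0
5.5 [0.60555291 0.18986346 0.24190829] [ 1.79855745e+02  1.43436553e-01 -1.45531834e+01] [-0.24571451 -0.56280937  0.40259998]
```

View pics/s2.png

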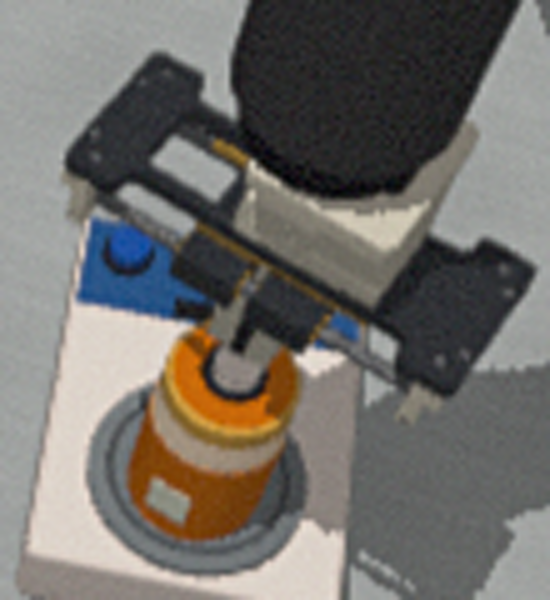

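The fingertips are centred over the amber vent, about 17 mm above it. Lowering to contact, then small steps.

```bash
python3 -m creep '[{"grip":1,"delta_pos":[0.015,0,0.06],"rotation":[0,0,0]},{"grip":1,"delta_pos":[0.015,0,0.12],"rotation":[0,0,0]},{"grip":1,"delta_pos":[0.015,0,0.17],"rotation":[0,0,0]},{"grip":1,"delta_pos":[0.015,0,0.17],"rotation":[0,0,0]},{"grip":1,"delta_pos":[0.015,0,0.17],"rotation":[0,0,0]}]'
python3 -m creep '[{"grip":1,"delta_pos":[0,0,0.02],"rotation":[0,0,0]},{"grip":1,"delta_pos":[0,0,0.02],"rotation":[0,0,0]}]'
```

```text
clock: 6.0
tool_pos: [0.6081, 0.1899, 0.2267]
orientation: [-180.0, -0.0, -14.5]
force: [-0.1, -0.7, -0.3]
opening: 0.0001
gripper_force: 0.0
clock: 6.2
tool_pos: [0.6081, 0.1899, 0.2245]
orientation: [-180.0, 0.0, -14.5]
force: [0.1, 0.2, -0.1]
opening: 0.0003
gripper_force: 0.0
```

```bash
python3 -m creep '[{"grip":1,"delta_pos":[0,0,0.02],"rotation":[0,0,0]},{"grip":1,"delta_pos":[0,0,0.02],"rotation":[0,0,0]}]'
python3 -m creep '[{"grip":1,"delta_pos":[0,0,0.02],"rotation":[0,0,0]},{"grip":1,"delta_pos":[0,0,0.02],"rotation":[0,0,0]}]'
python3 -m creep '[{"grip":1,"delta_pos":[0,0,0.01],"rotation":[0,0,0]},{"grip":1,"delta_pos":[0,0,0.01],"rotation":[0,0,0]}]'
```

```text
clock: 6.4
tool_pos: [0.6082, 0.1899, 0.2227]
orientation: [-180.0, -0.0, -14.5]
force: [-1.6, 0.2, 2.8]
opening: 0.0005
gripper_force: 1.4
clock: 6.6
tool_pos: [0.6083, 0.1899, 0.2207]
orientation: [-180.0, -0.0, -14.5]
force: [-2.0, -0.1, 2.5]
opening: 0.0005
gripper_force: 1.9
clock: 6.8
tool_pos: [0.6082, 0.1899, 0.2197]
orientation: [-180.0, -0.0, -14.5]
force: [-1.1, -0.1, 4.0]
opening: 0.0006
gripper_force: 2.1
```

```bash
python3 -m creep '[{"grip":1,"delta_pos":[0,0,0.01],"rotation":[0,0,0]},{"grip":1,"delta_pos":[0,0,0.01],"rotation":[0,0,0]}]'
python3 -m creep '[{"grip":1,"delta_pos":[0,0,0.005],"rotation":[0,0,0]},{"grip":1,"delta_pos":[0,0,0.005],"rotation":[0,0,0]}]'
```

```text
clock: 7.0
tool_pos: [0.6083, 0.1899, 0.2193]
orientation: [-180.0, -0.0, -14.5]
force: [-3.2, -0.7, 8.7]
opening: 0.0002
gripper_force: 4.1
clock: 7.2
tool_pos: [0.6084, 0.1899, 0.2192]
orientation: [-180.0, -0.1, -14.5]
force: [-4.2, 0.0, 9.9]
opening: 0.0005
gripper_force: 5.1
```

The force went well above 4.5 N with little further travel, so the vent is at its stop at about 10 N. Holding, then withdrawing slowly straight up.

```bash
python3 -m creep '[{"grip":1,"delta_pos":[0,0,0],"rotation":[0,0,0]},{"grip":1,"delta_pos":[0,0,0],"rotation":[0,0,0]},{"grip":1,"delta_pos":[0,0,0],"rotation":[0,0,0]},{"grip":1,"delta_pos":[0,0,0],"rotation":[0,0,0]},{"grip":1,"delta_pos":[0,0,0],"rotation":[0,0,0]}]'
python3 -m creep '[{"grip":1,"delta_pos":[0,0,0],"rotation":[0,0,0]},{"grip":1,"delta_pos":[0,0,0],"rotation":[0,0,0]},{"grip":1,"delta_pos":[0,0,0],"rotation":[0,0,0]},{"grip":1,"delta_pos":[0,0,0],"rotation":[0,0,0]}]'
python3 -m creep '[{"grip":1,"delta_pos":[0,0,-0.03],"rotation":[0,0,0]},{"grip":1,"delta_pos":[0,0,-0.07],"rotation":[0,0,0]},{"grip":1,"delta_pos":[0,0,-0.2],"rotation":[0,0,0]},{"grip":1,"delta_pos":[0,0,-0.5],"rotation":[0,0,0]},{"grip":1,"delta_pos":[0,0,-0.7],"rotation":[0,0,0]}]'
python3 -m creep '[{"grip":1,"delta_pos":[-0.3,0,0],"rotation":[0,0,0]},{"grip":1,"delta_pos":[-0.6,0,0],"rotation":[0,0,0]},{"grip":1,"delta_pos":[-0.9,0,0],"rotation":[0,0,0]},{"grip":1,"delta_pos":[-0.9,0,0],"rotation":[0,0,0]},{"grip":1,"delta_pos":[-0.9,0,0],"rotation":[0,0,0]}]'
python3 - <<'E'
from plant import ctrl
from h import *
a,b=ctrl.snapshot("scene"),ctrl.snapshot("top")
for s,rb,wb in((a,(344,188,366,206),(326,204,347,220)),(b,(183,226,202,244),(187,179,202,194))):
    for k,bx,z in(("red",rb,.074),("white",wb,.202)):
        for n,u in blob(s,bx,k): print(k,n,u,plane(s,u,z).round(4))
cv2.imwrite("pics/s3.png",cv2.resize(a["color"][100:340,200:460],None,fx=2.4,fy=2.4,interpolation=2)[...,::-1])
o=ctrl.get_obs();print(o["clock"],o["tool_pos"],o["force"])
E
```

```text
clock: 7.7
tool_pos: [0.6084, 0.1899, 0.2193]
orientation: [-180.0, -0.1, -14.5]
force: [-4.1, -0.2, 9.8]
opening: 0.0006
gripper_force: 5.0
clock: 8.1
tool_pos: [0.6084, 0.1899, 0.2193]
orientation: [-180.0, -0.1, -14.5]
force: [-4.1, -0.2, 9.8]
opening: 0.0002
gripper_force: 5.0
clock: 8.6
tool_pos: [0.6085, 0.1898, 0.29]
orientation: [-180.0, -0.0, -14.5]
force: [0.2, 0.3, 0.3]
opening: 0.0005
gripper_force: 0.0
clock: 9.1
tool_pos: [0.5209, 0.2128, 0.289]
orientation: [-179.9, -0.0, -14.5]
force: [0.2, 0.3, 0.3]
opening: 0.0006
gripper_force: 0.0
red 47 [353.45 196.94] [0.4535 0.2192 0.074 ]
white 63 [337.02 212.33] [0.608  0.1896 0.202 ]
red 17 [191.59 235.12] [0.4517 0.2235 0.074 ]
white 50 [193.6 185.6] [0.6064 0.1897 0.202 ]
9.2 [0.52158125 0.2125096  0.28830806] [-0.57253334 -0.5547592  -0.24369207]
```

View pics/s3.png

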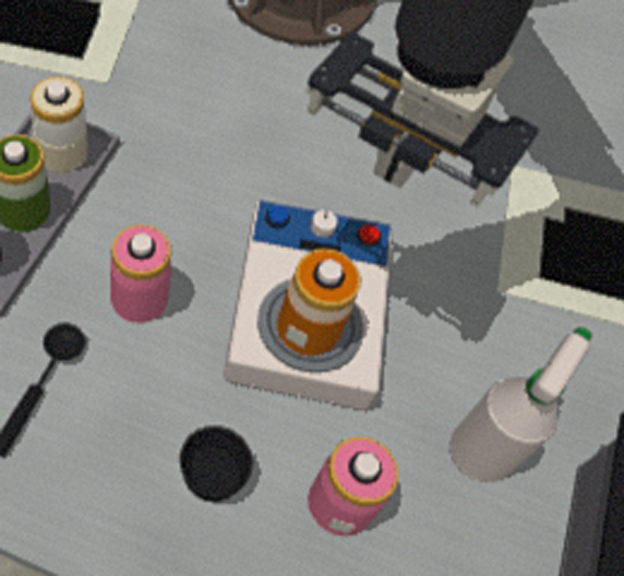

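The red button sits low, the amber vent is back up (blob unchanged at scene (337,212)), the jar has not moved, and the arm is clear. Handing in.

```bash
python3 -c "from plant import ctrl; print(ctrl.close_job())"
```

```text
the job is handed in; nothing more can be done
None
```

I pressed the red stop button to its end stop and it stayed down. I then pressed the amber jar's vent fully down at about 10 N, held it for about a second and let it spring back. The jar did not move, nothing else was touched, and I handed the job in at about 9 s on the robot's clock.

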